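Draw the clay extruder's follower back up with the pull hook

TASK

Take the pull hook from its rack, reach down into the extruder barrel with it, catch the orange ring and draw the black follower up until it is hard against its brass stop collar; keep a firm, steady pull of about 16 N there for half a second, and never let hook and extruder press on each other with more than 25 N. Then unhook, leaving the follower up at the collar, and hang the hook back in its rack. Touch the ring and follower only with the hook and leave the cups and the green scraper where they are.

Things in the scene. Friction and masses are not known exactly. Their poses are not given: they have to be found in the camera images.
- barrel: Clay extruder fixed to the table: upright aluminium barrel, outside diameter 110, bore 100, mouth 155 above the table, foot closed, on a blue base plate 150 (x) x 130 (y) x 6. Origin: centre of the underside, on the bore axis, z up. Inside, a brass stop collar (inside diameter 90, 8 high), clamped with its underside 108 to 128 above the table (varies); below it the follower.
- barrel_mouth (a point): Centre of the barrel's open mouth, on the bore axis, 155 above the table.
- follower (a joint): Height of the follower in m: 0 = its top face touches the stop collar's underside (it can go no higher), negative = deeper (starts 65 to 85 mm below). The follower is a black disc, 96 in diameter, 12 thick, sliding only straight up and down with drag and weight of about 10 N to be overcome; it stays where it is left.
- pull_ring: Orange steel ring upright on the middle of the follower: an arch of 5 mm round bar, 37 wide, 35 high, clear window 27 wide and 30 high. Origin: on the follower's top face, on the bore axis; z up, y from leg to leg, x the way a hook passes through (either way will do). Turned with the barrel. Sprung: a pull raises it a few mm out of the follower, more the harder the pull.
- ring_bar (a point): Middle of the arch's top bar (bar centre), 32.5 above the ring's origin.
- hook_tool: Pull hook, 0.1 to 0.2 kg. Origin: centre of its flange's underside, on the shank axis; z up, x = the way the foot points. Wooden handle 26 (x) x 18 (y, grip these flats), 5 to 60 above the origin; flange 36 x 36 x 5; shank 7.6 thick, bent to x = -9.5 from 98 to 112 below; foot (axis 135 below) from there to x = +9.5, then an upturned tip. Lowest 139 below; tip reaches x = 13, its top 121 below.
- hook_seat (a point): Point in the crook of the hook where a caught bar rests: on top of the foot, midway between shank and tip, straight below the tool's origin, 131 under it.
- rack: Fixed stand, steel fork on a wooden post. Tines along x, 17 apart (clear), tops 155 above the table, open to -x, from x = -30 to +60; post and base behind and below. The shank hangs between them, flange on top between a 3.5 mm lip (x = -27) and a 6 mm crossbar (x = +27). To free the hook lift it 10 mm, draw it out to -x. Origin: on the table below the hanging place; z up.
- rack_seat (a point): Hanging place of the hook: level with the tops of the tines, midway between them; the hook's origin belongs here.
- blue_cup: Blue plastic cup, 76 in diameter, 85 high; origin centre of its underside. Leave alone.
- red_cup: Small red plastic cup, 60 in diameter, 60 high; origin centre of its underside. Leave alone.
- rib: Green round scraper disc, 90 in diameter, 12 thick, lying flat; origin centre of its underside. Leave alone.
Mind the look-alikes: they are no part of the job. Of the things like the hook_tool, leave any that is blue; of the rest the larger one is meant.

How it is judged:
On the way, in this order (a step that is already met when the one before it is completed fails the run):
1. the hook has caught the ring deep in the barrel and pulls on it (contact force between hook_tool and pull_ring above 3 N and distance between hook_seat and ring_bar below 0.01 m and value of joint follower below -0.01 m), for 0.2 s.
2. the follower is against the stop collar and the hook holds it there with a pull of at least 12 N (value of joint follower above -0.002 m and contact force between hook_tool and pull_ring above 12 N and distance between hook_seat and ring_bar below 0.01 m), for 0.3 s.
At the end, for the whole second after the job is handed in: The follower has stayed up within 5 mm of its stop collar, and the released hook hangs at rest in its rack: origin within 10 mm of the hanging place and upright within 0.12 rad, clear of the extruder (value of joint follower above -0.005 m and contact force between hook_tool and barrel below 0.2 N and distance between hook_tool and rack_seat below 0.01 m and angle between hook_tool's own z axis and vertical below 0.12 rad and linear speed of hook_tool below 0.03 m/s); the robot touches nothing.
It fails at once if hook and extruder (barrel, collar, follower or ring) press on each other with more than 25 N (contact force between hook_tool and barrel above 25 N).
It fails at once if the fingers touch the pull ring (contact force between the fingers and pull_ring above 1 N).
It fails at once if a cup or the scraper is moved more than 20 mm or tipped (distance of any of blue_cup, red_cup, rib from where it was at the start of the episode above 0.02 m or angle between any of blue_cup, red_cup, rib's own z axis and vertical above 0.3 rad).
It also fails if it takes over 64 s, if anything falls off the work surface, if the arm or the gripper's body presses on something with over 40 N, if the wrist force passes 120 N, or if a joint passes its speed limit or range.

ROBOT

A 6-joint arm with a two-finger parallel gripper is mounted at the origin on the work surface. World frame = base frame: x ahead of the robot, y to its left, z up, the work surface at z = 0. Lengths are in m, angles in rad, forces in N, time in s.
With the tool pointing down it reaches from about 0.35 to 0.975 m from the base axis. Payload 4.9 kg.
Tool frame: the origin (TCP) lies midway between the tips of the shut fingers; the grasp point (between the pads) lies 19 mm behind it; z points along the fingers, y is the direction in which the jaws open and shut (so a half turn about z gives the same grasp; the last joint's range is limited). The gripper opens to 85 mm and grips with 20 to 120 N. Pads are 22 mm wide; open, the fingers measure 114 mm over their backs; the gripper's body (76 mm by 85 mm) begins 54 mm behind the grasp point. The pads swing forward as they close: fully open they stand 13 mm farther back than shut.
Start: joints at [1.102, 0.053, 1.613, -0, 1.476, -0.119], TCP at [0.214, 0.587, 0.231] pointing down, gripper open.
Joint ranges: [-3.01, 3.01], [-1.01, 2.22], [0.06, 2.58], [-1.02, 4.17], [0.09, 2.62], [-3.14, 3.14]. Speed limits (rad/s): [2.57, 2.57, 3.14, 3.14, 3.14, 3.14].

INTERFACE

Orientations are given as a rotation vector (axis times angle).
In Python, from station import ctrl gives the robot as it stands.
- The arm moves only by the shell command python3 -m jog 'ROWS' [FORCE]. ROWS is JSON, one flat list of numbers, 7 for each row, row after row: the opening, from 0 (shut) to 1 (fully open), then the shift along the tool's x, y, z in m, then the turn, a rotation vector about the tool's x, y, z in degrees. A call has 1 to 10 rows; each row shifts and turns the commanded pose from where the row before left it, along the tool's axes as they then stand; what a row does not reach is not made up. A row lasts 1/8 s, in which the tool goes at most 62.5 mm and 10.7 degrees, less where a joint would pass 70% of its speed; a pose out of reach is approached as far as the arm can. A call with a gripper value outside its range is refused whole. The fingers move at their own pace and stop on an object; FORCE is the grip in N (left out, the last holds). Time passes only in rows, so rows that do not move let the fingers close. It gives the time, the measured TCP pose, the force and the opening at its end, in the units of the state.
- ctrl.get_obs(): the state, without advancing time (a new reading comes with each control period).
- ctrl.get_image(name): name is "scene" or "side" or "wrist"; returns a dict with "image" (384x512x3 uint8, blue, green, red), "camera_matrix" (3x3 intrinsics, pixels), "rvec" (rotation vector, rad) and "tvec" (3), from world to camera coordinates, as OpenCV has them; the wrist camera has in their place "mount" (4x4, takes a point from camera to tool coordinates, whose origin is the TCP and whose axes are the flange's). Camera axes: x right, y down, z forward; pixel columns grow to the right and rows downward; lengths in m; the calibration is good to about 2 mm. A picture is of the moment at which its call begins: read the wrist's pose just before it. There is no depth.
- ctrl.finish_job(): hands the job in, once; it reports no verdict.
Trained networks look in a picture, given as the dict that the camera call returned (one of the last four; its "shot" number tells which), for a name from the list of things; names that differ only in an ending like _2 or _b are one class to them, and where a whole thing is asked for, a point or a joint stands for the part that bears it (a point fixed in the world has none). Each returns a list of dicts, best first, with "p" (0 to 1); they miss things now and then, are a little off and sometimes report something else, mostly with a low value. They report only what shows in the picture. A call takes as long as a camera call. They do not tell look-alikes from the thing itself.
- ctrl.boxes_of(target, picture): "box" ([centre column, centre row, width, height] in pixels, round what is visible of it).
The state is a dict: "t": time; "q": joint angles; "dq": joint speeds; "effort": joint torques, N m; "tool_pos": TCP position; "tool_rot": TCP orientation; "contact_force": force on the tool from outside, world axes, zero at the start; "wrist_torque": the same for the moment, N m; "opening": finger opening in m.
Only numpy, scipy, OpenCV 4.12 (cv2) and the standard library are available. Lean on these libraries where they do the work, as an engineer would, in place of code of your own. Each camera call takes 0.05 s, during which the arm holds its last target. There are 200 camera calls.

## Working session

There is one attempt and no reset: what is moved stays moved. The work goes in short steps, Python scripts to look and compute and a shell command to move; the robot and the scene stay as the last step left them, time stands still between calls to the robot, and variables do not carry over. Pictures are saved under pics/ and viewed, about 8 in all and at most 12, crops included, and the job is handed in when it is done.

```bash
ls; mkdir -p pics; cat > h.py <<'E'
import numpy as np, cv2
from station import ctrl
R=lambda v: cv2.Rodrigues(np.array(v,float))[0]
def cam(d,o=None):
    K=np.array(d["camera_matrix"],float)
    if "rvec" in d and d["rvec"] is not None:
        r=R(np.ravel(d["rvec"])); t=np.ravel(d["tvec"]); return K,r,t
    M=np.array(d["mount"]); T=np.eye(4); T[:3,:3]=R(o["tool_rot"]); T[:3,3]=o["tool_pos"]
    W=np.linalg.inv(T@M); return K,W[:3,:3],W[:3,3]
def atz(c,u,v,z):
    K,r,t=c; d=r.T@np.linalg.inv(K)@[u,v,1]; p=-r.T@t; return p+d*(z-p[2])/d[2]
def ray(c,u,v):
    K,r,t=c; d=r.T@np.linalg.inv(K)@[u,v,1]; return -r.T@t, d/np.linalg.norm(d)
def proj(c,P):
    K,r,t=c; q=K@(r@np.array(P,float)+t); return q[:2]/q[2]
def shot(n):
    o=ctrl.get_obs(); d=ctrl.get_image(n); return d,cam(d,o)
E
python3 - <<'E'
from h import *
o=ctrl.get_obs(); print(o)
for n in("scene","side","wrist"):
    d,c=shot(n); cv2.imwrite(f"pics/{n}0.png",d["image"])
    print(n,"cam at",-c[1].T@c[2])
    for k in("hook_tool","rack","barrel","pull_ring","blue_cup","red_cup","rib"):
        for b in ctrl.boxes_of(k,d)[:4]: print(k,round(b["p"],2),np.round(b["box"],1))
a,b=[cv2.imread(f"pics/{n}0.png") for n in("scene","side")]
E
```

```text
pics
{'t': 0.0, 'q': array([ 1.10199716e+00,  5.33679677e-02,  1.61432815e+00,  1.47390076e-05,
        1.47600032e+00, -1.19008749e-01]), 'dq': array([-8.08424543e-05,  8.87186973e-04, -8.30733952e-04, -8.32830791e-04,
       -8.84252976e-04, -3.65886014e-04]), 'effort': array([ 1.53867841e-03, -3.93688703e+01, -3.70176816e+01, -9.16122508e-05,
        7.14539085e-03,  5.26684616e-06]), 'tool_pos': array([0.21389888, 0.58657981, 0.23003574]), 'tool_rot': array([-0.54654607, -3.09305104,  0.00315562]), 'contact_force': array([-1.0312483 , -0.46107709,  1.03954628]), 'wrist_torque': array([ 0.00121135,  0.01889409, -0.02779961]), 'opening': 0.08553102892627788}
scene cam at [ 1.65344872 -0.29478849  0.96688397]
hook_tool 0.61 [311.5 157.2  18.4  45.6]
hook_tool 0.6 [283.4 175.9  11.6  34.1]
rack 0.57 [311.1 175.1  37.1  56.4]
barrel 0.56 [207.4 183.9  41.1  59.1]
blue_cup 0.72 [286.4 218.5  22.4  36.2]
red_cup 0.66 [361.3 160.9  15.6  22.6]
rib 0.82 [142.9 217.6  25.1  20.1]
side cam at [0.58828102 0.76786216 0.73356361]
hook_tool 0.85 [273.4 235.7  18.1  62.3]
hook_tool 0.66 [261.1 221.3  12.7  37.3]
hook_tool 0.56 [261.5 292.8  14.7  43.9]
rack 0.81 [259.6 254.   52.1  72.3]
rack 0.44 [256.5 146.9   9.2   7.9]
barrel 0.93 [274.6 167.4  46.6  64.1]
blue_cup 0.86 [203.6 215.7  27.9  33.6]
red_cup 0.75 [296.3 346.2  28.   43.7]
wrist cam at [0.14466986 0.61390782 0.3755779 ]
```

View pics/scene0.png

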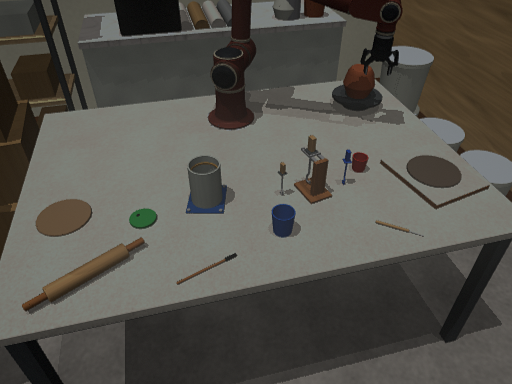

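View pics/side0.png

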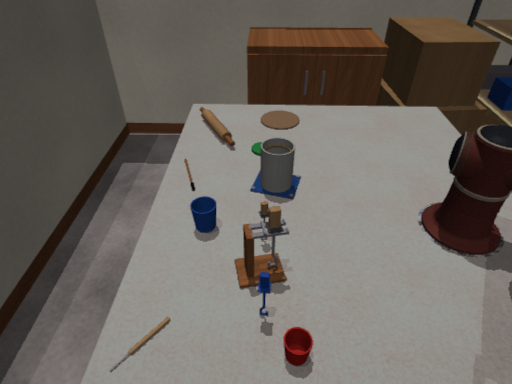

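The scene view shows the barrel on its blue base (205,185), the rack holding the large hook (313,165), a small hook (283,178), a blue hook (347,165), the cups (284,220 and 360,162) and the rib (143,218). The side view shows the same things: barrel (277,165), rack (260,255), blue hook (264,290). Next I'll enlarge them.

```bash
python3 - <<'E'
from h import *
a,b=[cv2.imread(f"pics/{n}0.png") for n in("scene","side")]
r=lambda i,x,y,w,h:cv2.resize(i[y:y+h,x:x+w],(400,int(h*400/w)),interpolation=cv2.INTER_CUBIC)
# 5x (80x60)
A=np.hstack([r(a,170,150,80,70),r(a,270,130,100,87)[:350]]) 
B=np.hstack([r(b,235,130,80,70)[:250],r(b,220,190,100,90)[:250]])
B=np.hstack([r(b,240,135,70,62)[:350],r(b,215,195,100,90)[:350]]) if 0 else np.hstack([cv2.resize(b[130:200,235:315],(400,350),interpolation=2)[:250],cv2.resize(b[195:290,215:315],(400,250),interpolation=2)])
cv2.imwrite("pics/z1.png",np.vstack([A[:348],B]))
E
```

```text
Traceback (most recent call last):
ValueError: all the input array dimensions except for the concatenation axis must match exactly, but along dimension 0, the array at index 0 has size 350 and the array at index 1 has size 348
```

```bash
python3 - <<'E'
from h import *
s=cam(ctrl.get_image("scene"));e=cam(ctrl.get_image("side"))
print("mouth",atz(s,205.5,164,.155),atz(e,278,149,.155))
print("flange",atz(s,311,151,.16),atz(e,272,229,.16))
print("handle top",atz(s,312,137,.215),atz(e,274,208,.215))
print("blue hook foot",atz(s,345,184,0),atz(e,264,313,0))
print("small hook",atz(s,282,194,0), atz(e,262,240,0))
o=ctrl.get_obs();w=cam(ctrl.get_image("wrist"),o);print(R(o["tool_rot"])); print("wristcam axes",w[1].T); print(w[0])
E
```

```text
mouth [ 0.54807763 -0.18861415  0.155     ] [ 0.54438622 -0.17385371  0.155     ]
flange [0.56851084 0.17591405 0.16      ] [0.56601254 0.1887078  0.16      ]
handle top [0.56486317 0.17591218 0.215     ] [0.56315918 0.17701346 0.215     ]
blue hook foot [ 5.88264269e-01  3.17544461e-01 -1.11022302e-16] [0.58058916 0.30730499 0.        ]
small hook [0.58572147 0.07260938 0.        ] [0.58893752 0.07293311 0.        ]
[[-9.39441062e-01  3.42710506e-01  2.46079680e-05]
 [ 3.42710506e-01  9.39441062e-01  1.74820329e-05]
 [-1.71264593e-05  2.48567487e-05 -1.00000000e+00]]
wristcam axes [[ 3.42783612e-01  8.99706942e-01  2.70234739e-01]
 [ 9.39414366e-01 -3.28359556e-01 -9.83903019e-02]
 [ 2.11721344e-04  2.87588979e-01 -9.57753901e-01]]
[[311.93929512   0.         256.42644719]
 [  0.         311.93929512 191.1336262 ]
 [  0.           0.           1.        ]]
```

```bash
python3 -m jog '[1,0,0,-0.06,0,0,-10, 1,0,0,-0.06,0,0,-10, 1,-0.036,-0.051,0,0,0,0, 1,-0.036,-0.051,0,0,0,0, 1,-0.036,-0.051,0,0,0,0, 1,-0.036,-0.051,0,0,0,0, 1,-0.036,-0.051,0,0,0,0, 1,-0.036,-0.051,0,0,0,0, 1,-0.036,-0.051,0,0,0,0, 1,-0.036,-0.051,0,0,0,0]'; python3 -m jog '[1,0,0,0,0,0,0,1,0,0,0,0,0,0]'
python3 - <<'E'
from h import *
d,c=shot("wrist"); cv2.imwrite("pics/w1.png",d["image"])
o=ctrl.get_obs();print(o["tool_pos"],np.round(R(o["tool_rot"]),3),o["q"]); np.savez("w1.npz",K=c[0],r=c[1],t=c[2])
for k in("hook_tool","rack"):
    for b in ctrl.boxes_of(k,d)[:4]: print(k,round(b["p"],2),np.round(b["box"],1))
E
```

```text
t: 2.6
tool_pos: [0.5027, 0.1771, 0.3516]
tool_rot: [0.001, 3.141, 0.001]
contact_force: [0.6, 0.4, 0.4]
opening: 0.0856
t: 2.85
tool_pos: [0.5017, 0.179, 0.3513]
tool_rot: [-0.002, -3.141, -0.001]
contact_force: [0.4, -0.0, 0.1]
opening: 0.0856
[0.50146634 0.17966367 0.35142392] [[-1. -0. -0.]
 [-0.  1.  0.]
 [ 0.  0. -1.]] [ 2.04047130e-01 -2.11331289e-01  1.66535401e+00  4.40404666e-04
  1.68751508e+00 -1.36684827e+00]
hook_tool 0.85 [351.2 216.3  37.   47.6]
hook_tool 0.61 [176.9 215.2  33.5  46.5]
rack 0.59 [256.7 216.5  66.  110. ]
```

View pics/w1.png

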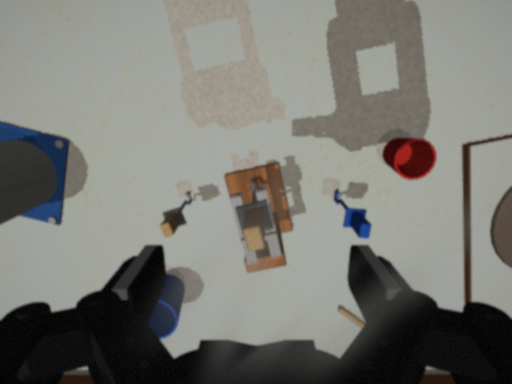

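The wrist view shows the rack in the middle (257,216), turned about 13°, with the wooden handle at (254,238). The small hook is at left (175,215) and the blue one at right (353,218). I'll enlarge the rack and compute world positions.

```bash
python3 - <<'E'
from h import *
a=cv2.imread("pics/w1.png")[155:275,205:305]
cv2.imwrite("pics/z2.png",cv2.resize(a,(500,600),interpolation=2))
z=np.load("w1.npz");c=(z["K"],z["r"],z["t"])
p=[atz(c,*u,0.01) for u in((225,175),(247,272),(277,162),(286,265))]
print(p); 
E
```

```text
[array([0.54645726, 0.13065188, 0.01      ]), array([0.7222301 , 0.16410392, 0.01      ]), array([0.52545062, 0.21349179, 0.01      ]), array([0.70848688, 0.23247228, 0.01      ])]
```

View pics/z2.png

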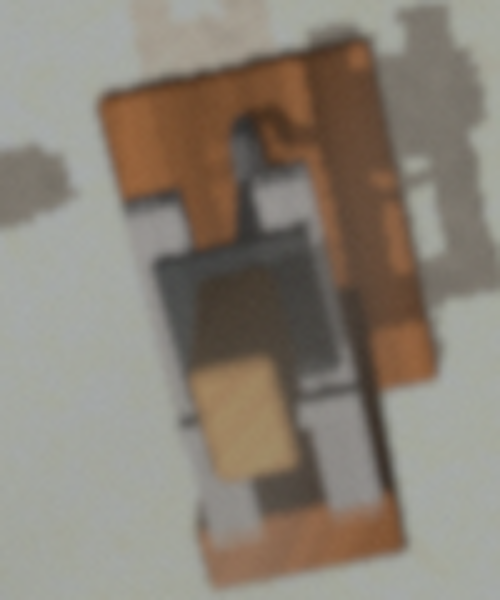

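```bash
python3 - <<'E'
from h import *
z=np.load("w1.npz");c=(z["K"],z["r"],z["t"])
f=lambda u,v,h: atz(c,205+(u-.5)/5,155+(v-.5)/5,h)
T=[f(*u,.215) for u in((190,372),(275,352),(300,465),(215,482))]; H=np.mean(T,0)
print("handle top c",H,"yaws",[np.degrees(np.arctan2(*(b-a)[[1,0]])) for a,b in((T[0],T[3]),(T[1],T[2]))], [np.linalg.norm(T[i]-T[j])*1e3 for i,j in((0,1),(2,3),(0,3),(1,2))])
F=[f(*u,.16) for u in((155,262),(305,225),(342,370))]; print("flange c",(F[0]+F[2])/2,np.degrees(np.arctan2(*(F[2]-F[1])[[1,0]])),np.linalg.norm(F[1]-F[0]),np.linalg.norm(F[2]-F[1]))
L=[f(*u,.155) for u in((153,197),(235,537))];Q=[f(*u,.155) for u in((280,172),(358,511))]
for l in(L,Q): print("tine",l,np.degrees(np.arctan2(*(l[1]-l[0])[[1,0]])),np.linalg.norm(l[1]-l[0]))
yaw=np.radians(13)
for s in(0,np.pi):
    X=np.array([np.cos(yaw+s),np.sin(yaw+s),0]);O=np.array([*H[:2],.155])
    for dx,dz in((0,-.09),(-.0095,-.112),(-.0095,-.135),(.0095,-.135),(.0095,-.121)):
        u=proj(c,O+X*dx+[0,0,dz]); print(np.degrees(s),dx,dz,(u-[205,155])*5)
E
```

```text
handle top c [0.56072535 0.17828324 0.215     ] yaws [np.float64(11.083296909075907), np.float64(11.683981820991914)] [np.float64(17.08283208217824), np.float64(17.321970172674245), np.float64(24.223438314067764), np.float64(24.753161990111465)]
flange c [0.56109201 0.17892532 0.16      ] 14.020436359896848 0.03528198977881744 0.036693685700609165
tine [array([0.53373388, 0.1569153 , 0.155     ]), array([0.62089155, 0.17518948, 0.155     ])] 11.84156556542122 0.08905282308580599
tine [array([0.5278205 , 0.18593725, 0.155     ]), array([0.6138506 , 0.20516852, 0.155     ])] 12.600804830666121 0.08815339241182601
0.0 0 -0.09 [248.15364156 193.07107201]
0.0 -0.0095 -0.112 [241.3011695  142.08861833]
0.0 -0.0095 -0.135 [241.95278569 122.8289464 ]
0.0 0.0095 -0.135 [255.62038522 179.14975582]
0.0 0.0095 -0.121 [255.61469867 192.09843759]
180.0 0 -0.09 [248.15364156 193.07107201]
180.0 -0.0095 -0.112 [255.61087325 200.80920714]
180.0 -0.0095 -0.135 [255.62038522 179.14975582]
180.0 0.0095 -0.135 [241.95278569 122.8289464 ]
180.0 0.0095 -0.121 [241.56330849 134.34063552]
```

```bash
python3 - <<'E'
from h import *
d=ctrl.get_image("side");c=cam(d);a=d["image"][195:290,225:305]
A=cv2.resize(a,(400,475),interpolation=2);B=A.copy()
yaw=np.radians(12.2);O=np.array([.5605,.178,.155])
for s,col in((0,(0,255,255)),(np.pi,(255,0,255))):
    X=np.array([np.cos(yaw+s),np.sin(yaw+s),0])
    pts=[((proj(c,O+X*dx+[0,0,dz])-[225,195]+.5)*5).astype(int) for dx,dz in((0,.06),(0,0),(0,-.098),(-.0095,-.112),(-.0095,-.135),(.0095,-.135),(.0095,-.121))]
    cv2.polylines(B,[np.array(pts)],False,col,1)
cv2.imwrite("pics/z3.png",np.hstack([A,B]))
E
```

```text
(no output)
```

View pics/z3.png

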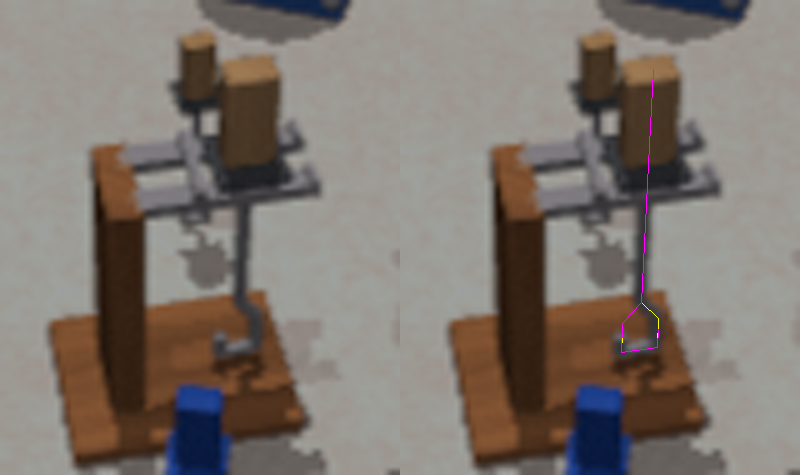

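The foot points to rack +x (yellow model matches), so the hook and rack share a yaw of about 12.2° and the seat is near (0.5605, 0.178). I'll turn and move over the handle.

```bash
cat >> h.py <<'E'
def rel(p,yaw=None):
    o=ctrl.get_obs(); M=R(o["tool_rot"]); x=-M[:2,0]; y0=np.degrees(np.arctan2(x[1],x[0]))
    print("pos",np.round(o["tool_pos"],4),"yaw",round(y0,2),"shift(tool)",np.round(M.T@(np.array(p)-o["tool_pos"]),4),"tilt",np.round(M[:2,2],4),"F",np.round(o["contact_force"],2),"op",round(o["opening"],4), "turn z",None if yaw is None else round(-(yaw-y0),2))
E
python3 -m jog '[1,0,0,0.02,0,0,-6.1,1,0,0,0.02,0,0,-6.1,1,0,0,0,0,0,0,1,0,0,0,0,0,0]'
python3 -c "
from h import *
rel([.5605,.178,.171],12.2)"
```

```text
t: 3.55
tool_pos: [0.5019, 0.1795, 0.3123]
tool_rot: [-0.332, 3.123, 0.0]
contact_force: [-0.5, -0.4, 0.4]
opening: 0.0854
pos [0.5019 0.1795 0.3123] yaw 12.13 shift(tool) [-0.0568 -0.0138  0.1413] tilt [0.0011 0.0002] F [-0.51 -0.38  0.36] op 0.0854 turn z -0.07
```

```bash
python3 -m jog '[1,-0.0285,-0.007,0,0,0,0,1,-0.0285,-0.007,0.02,0,0,0,1,0,0,0.04,0,0,0,1,0,0,0.04,0,0,0,1,0,0,0,0,0,0,1,0,0,0,0,0,0]'
python3 -c "
from h import *
rel([.5605,.178,.171],12.2)
d,c=shot('wrist');cv2.imwrite('pics/w2.png',d['image'])
O=np.array([.5605,.178,.215]);a=np.radians(12.2);X=np.array([np.cos(a),np.sin(a),0]);Y=np.array([-X[1],X[0],0])
im=d['image'].copy()
for s,t in((1,1),(1,-1),(-1,-1),(-1,1)): cv2.circle(im,tuple(int(v) for v in proj(c,O+X*.013*s+Y*.009*t)),2,(0,0,255),-1)
cv2.imwrite('pics/w2.png',im)"
```

```text
t: 4.3
tool_pos: [0.5617, 0.1776, 0.2139]
tool_rot: [-0.332, 3.121, 0.0]
contact_force: [-0.4, -0.2, 0.2]
opening: 0.0855
pos [0.5617 0.1776 0.2139] yaw 12.15 shift(tool) [0.0012 0.0006 0.0429] tilt [0.0033 0.0006] F [-0.37 -0.2   0.24] op 0.0855 turn z -0.05
```

View pics/w2.png

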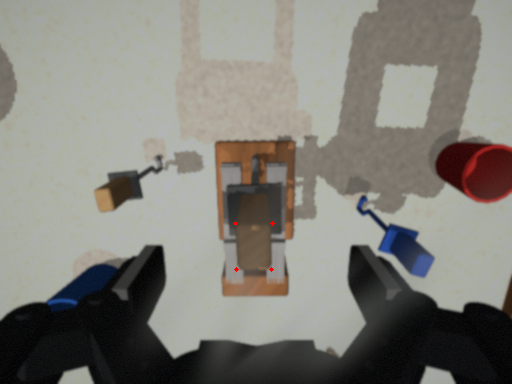

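The wrist view shows the handle top inside the predicted corners (236–272, 223–270). Now descend and grip.

```bash
python3 -m jog '[1,0.0012,0.0006,0.02,0,0,0,1,0,0,0.023,0,0,0,0.5,0,0,0,0,0,0,0,0,0,0,0,0,0,0,0,0,0,0,0,0,0,0,0,0,0,0,0,0,0,0,0,0,0]' 60
python3 -c "
from h import *
rel([.5605,.178,.171],12.2)"
```

```text
pos [0.562  0.1776 0.2146] yaw 12.15 shift(tool) [0.0017 0.0007 0.0436] tilt [0.0048 0.0009] F [-0.26  0.68  0.35] op 0.0853 turn z -0.05$: bad value
```

```bash
python3 -m jog '[1,0.001,0.0006,0.02,0,0,0, 1,0,0,0.023,0,0,0, 0,0,0,0,0,0,0, 0,0,0,0,0,0,0, 0,0,0,0,0,0,0, 0,0,0,0,0,0,0, 0,0,0,0,0,0,0]' 60
python3 -c "
from h import *
rel([.5605,.178,.171],12.2)"
```

```text
t: 5.22
tool_pos: [0.5601, 0.1775, 0.1696]
tool_rot: [-0.332, 3.122, -0.0]
contact_force: [-0.9, -2.0, 4.6]
opening: 0.0172
pos [0.5601 0.1775 0.1696] yaw 12.15 shift(tool) [-0.0004  0.0004 -0.0014] tilt [ 0.002 -0.   ] F [-0.87 -2.01  4.58] op 0.0172 turn z -0.05
```

```bash
python3 -m jog '[0,0,0,-0.015,0,0,0, 0,0,0,0,0,0,0, 0,0.03,0,0,0,0,0, 0,0.03,0,0,0,0,0, 0,0,0,-0.06,0,0,0, 0,0,0,-0.06,0,0,0, 0,0,0,-0.06,0,0,0]'
python3 -m jog '[0,-0.003,-0.026,0,0,0,0, 0,-0.006,-0.048,0,0,0,0, 0,-0.006,-0.048,0,0,0,0, 0,-0.006,-0.048,0,0,0,0, 0,-0.006,-0.048,0,0,0,0, 0,-0.006,-0.048,0,0,0,0, 0,-0.006,-0.048,0,0,0,0, 0,-0.006,-0.048,0,0,0,0, 0,0,0,0,0,0,0, 0,0,0,0,0,0,0]'
python3 - <<'E'
from h import *
rel([.618,-.18,.365]); d,c=shot('wrist');cv2.imwrite('pics/w3.png',d['image']);np.savez("w3.npz",K=c[0],r=c[1],t=c[2])
for k in("pull_ring","barrel","hook_tool"):
    for b in ctrl.boxes_of(k,d)[:3]: print(k,round(b["p"],2),np.round(b["box"],1))
E
```

```text
t: 6.1
tool_pos: [0.5001, 0.165, 0.3645]
tool_rot: [0.333, -3.123, -0.0]
contact_force: [1.0, -0.8, -2.3]
opening: 0.0176
t: 7.35
tool_pos: [0.6209, -0.1791, 0.3626]
tool_rot: [0.332, -3.123, -0.002]
contact_force: [-0.4, -0.4, -1.1]
opening: 0.0172
pos [ 0.6209 -0.1791  0.3626] yaw 12.15 shift(tool) [ 0.003  -0.0003 -0.0024] tilt [-0.0011  0.001 ] F [-0.35 -0.44 -1.11] op 0.0172 turn z None
pull_ring 0.42 [255.7  96.1  20.   12.4]
barrel 0.66 [255.2  92.9 116.6 132.9]
hook_tool 0.92 [255.1 252.8  70.3 168.7]
hook_tool 0.74 [439.9 165.8  63.7  33.1]
```

View pics/w3.png

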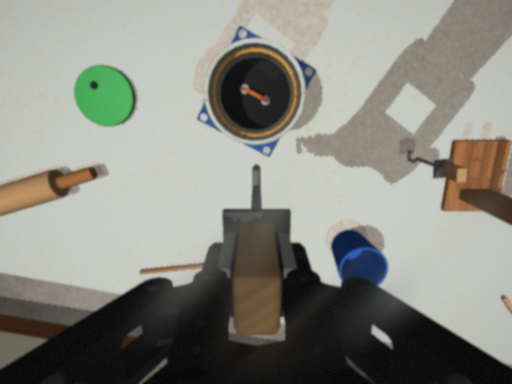

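The wrist view shows the barrel mouth about (256,91), with the ring bar from (246,89) to (266,100) and blue base corners near (242,30), (310,72), (267,152) and (200,118). The hook hangs straight in the gripper. I'll enlarge the barrel.

```bash
python3 - <<'E'
from h import *
a=cv2.imread("pics/w3.png")
A=cv2.resize(a[20:160,190:320],(520,560),interpolation=2)
B=cv2.resize(a[75:115,236:276],(280,280),interpolation=2)
z=np.zeros((560,800,3),np.uint8);z[:,:520]=A;z[:280,520:]=cv2.convertScaleAbs(B,alpha=1.8);cv2.imwrite("pics/z4.png",z)
# orange pixels
h=cv2.cvtColor(a,cv2.COLOR_BGR2HSV); s=a[75:115,236:276].astype(int); m=(s[...,2]>90)&(s[...,2]-s[...,0]>50)
v,u=np.nonzero(m);print(len(u),u.mean()+236,v.mean()+75); P=np.c_[u,v]-[u.mean(),v.mean()]; w,V=np.linalg.eigh(P.T@P/len(u)); print(w,V[:,1],np.ptp(P@V[:,1]))
E
```

```text
120 254.23333333333335 93.83333333333333
[ 1.90097357 48.08347087] [-0.8818131  -0.47159904] 25.94088980714259
```

View pics/z4.png

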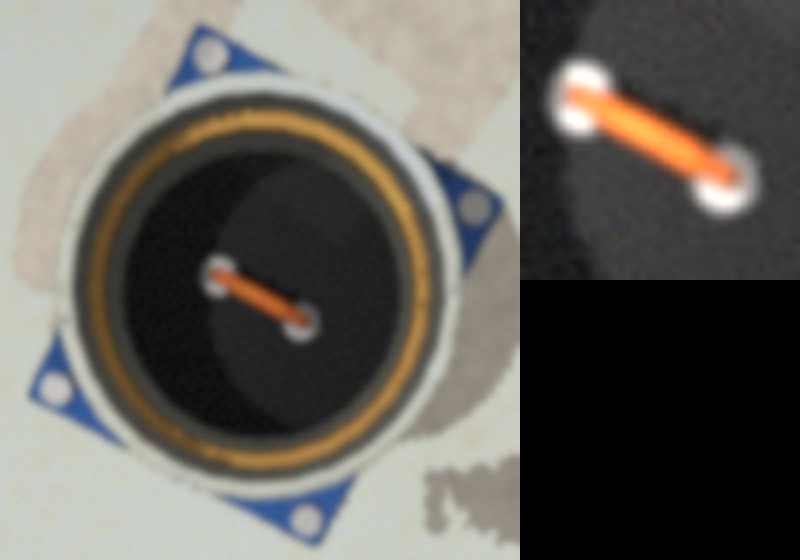

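```bash
python3 -m jog '[0,0,0.04,0,0,0,0, 0,0,0.04,0,0,0,0, 0,0,0.04,0,0,0,0, 0,0,0.04,0,0,0,0, 0,0,0,0,0,0,0, 0,0,0,0,0,0,0, 0,0,0,0,0,0,0]'
python3 - <<'E'
from h import *
rel([0,0,0])
d,c=shot('wrist');a=d['image'];cv2.imwrite('pics/w4.png',a);np.savez("w4.npz",K=c[0],r=c[1],t=c[2])
z=np.load("w3.npz");c3=(z["K"],z["r"],z["t"])
C=[atz(c3,190+(u-1.5)/4,20+(v-1.5)/4,.006) for u,v in((198,25),(503,203),(320,547),(28,395))]
print("base c",np.mean(C,0),[round(np.linalg.norm(C[i]-C[i-1])*1e3,1) for i in range(4)],
 [round(np.degrees(np.arctan2(*(C[j]-C[i])[[1,0]])),1) for i,j in((1,2),(0,3),(0,1),(3,2))])
def ringpx(im,x0,y0,x1,y1):
    s=im[y0:y1,x0:x1].astype(int);m=(s[...,2]>60)&(s[...,2]>1.5*s[...,1])&(s[...,2]-s[...,0]>40);v,u=np.nonzero(m);P=np.c_[u+x0,v+y0].astype(float);w,V=np.linalg.eigh(np.cov(P.T));q=(P-P.mean(0))@V[:,1];return P.mean(0),V[:,1],q.min(),q.max(),len(P)
print("r3",ringpx(cv2.imread("pics/w3.png"),240,83,272,106))
for k in("pull_ring","barrel"):
    for b in ctrl.boxes_of(k,d)[:2]: print(k,round(b["p"],2),np.round(b["box"],1))
g=proj(c,[*np.mean(C,0)[:2],.08]);print(g)
x,y=[int(v) for v in g]; cv2.imwrite("pics/z5.png",cv2.resize(a[max(y-60,0):y+60,max(x-70,0):x+70],None,fx=5,fy=5,interpolation=2)); print("crop org",max(x-70,0),max(y-60,0))
E
```

```text
t: 8.43
tool_pos: [0.5874, -0.0237, 0.3633]
tool_rot: [0.331, -3.124, 0.0]
contact_force: [-0.5, 0.3, -2.5]
opening: 0.0174
pos [ 0.5874 -0.0237  0.3633] yaw 12.11 shift(tool) [0.5693 0.1465 0.3633] tilt [-0.     -0.0003] F [-0.54  0.32 -2.52] op 0.0174 turn z None
base c [ 0.54491148 -0.19524696  0.006     ] [np.float64(147.5), np.float64(128.6), np.float64(146.8), np.float64(129.9)] [np.float64(-15.1), np.float64(-15.6), np.float64(74.2), np.float64(74.5)]
r3 (array([254.68253968,  93.94444444]), array([-0.87968318, -0.47556019]), np.float64(-12.835560686598525), np.float64(13.10387484259831), 126)
pull_ring 0.46 [132.9  93.7  24.1   9.9]
barrel 0.86 [132.2  91.  151.9 134.6]
barrel 0.69 [135.4  95.   32.4  13.5]
[133.65899225  94.29836014]
crop org 63 34
```

View pics/z5.png

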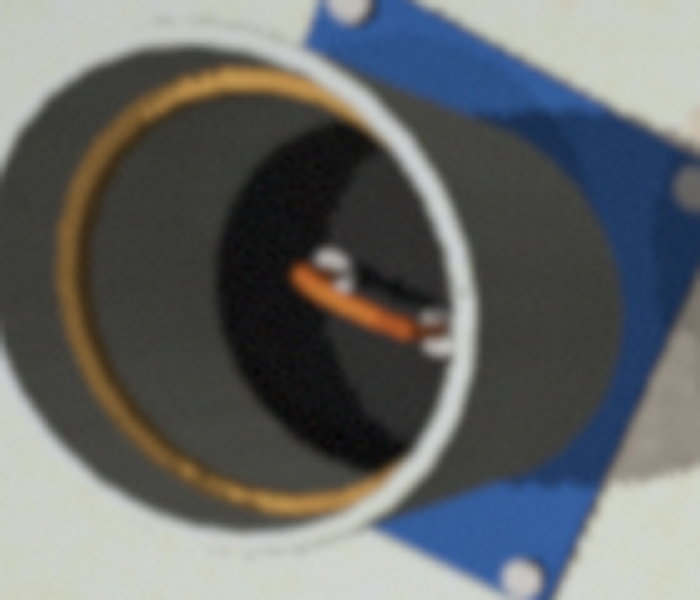

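```bash
python3 - <<'E'
from h import *
from scipy.optimize import least_squares
cs=[]
for n in("w3","w4"):
    z=np.load(n+".npz");cs.append((z["K"],z["r"],z["t"]))
def tri(*uv):
    return least_squares(lambda P:np.r_[[proj(c,P)-u for c,u in zip(cs,uv)]].ravel(),[.545,-.19,.08])
c4=lambda u,v:np.array([63+(u-2)/5,34+(v-2)/5]); c3=lambda u,v:np.array([190+(u-1.5)/4,20+(v-1.5)/4])
for nm,a,b in(("bar",(259,297),(353,302)),("sockL",(218,275),(330,268)),("sockR",(300,322),(436,333))):
    s=tri(c3(*a),c4(*b));print(nm,s.x,s.fun)
A=[]
for n,org,k,f in(("w3",(190,20),4,0),("w4",(63,34),5,1)):
    im=cv2.imread(f"pics/{n}.png"); w,h=(130,140) if f==0 else (140,120)
    im=cv2.resize(im[org[1]:org[1]+h,org[0]:org[0]+w],None,fx=k,fy=k,interpolation=2);A.append((im,org,k))
def draw(f,P,col):
    im,org,k=A[f]; p=(proj(cs[f],P)-org+.5)*k; cv2.circle(im,tuple(int(v) for v in p),2,col,-1)
# fit: mouth circle center measured by its bore edge points in w4 and w3
cx,cy=.5449,-.1952
for f in(0,1):
    for t in np.linspace(0,6.28,60):
        draw(f,[cx+.05*np.cos(t),cy+.05*np.sin(t),.155],(0,0,255)); draw(f,[cx+.055*np.cos(t),cy+.055*np.sin(t),.155],(0,255,0))
    a=np.radians(-15.5);Y=np.array([-np.sin(a),np.cos(a),0])
    for zf in(.045,.055): 
        for s in(-1,0,1): draw(f,np.array([cx,cy,zf])+s*.016*Y+[0,0,0.0325*(s==0)],(255,255,0) if zf<.05 else (255,0,255))
z=np.zeros((600,800,3),np.uint8);z[:448,:416]=cv2.resize(A[0][0],(416,448));q=cv2.resize(A[1][0],(384,329));z[:329,416:]=q
cv2.imwrite("pics/z6.png",z)
E
```

```text
bar [ 0.54455345 -0.19596518  0.07978007] [ 7.46770039e-05  1.00408963e-01 -1.51305261e-04 -1.00506013e-01]
sockL [ 0.53940894 -0.21154271  0.05655226] [-4.32948014e-04 -5.51823100e-01  8.71537501e-04  5.52332205e-01]
sockR [ 0.54940754 -0.18056968  0.05865894] [ 6.09340210e-05  8.67678004e-02 -1.24370112e-04 -8.68432491e-02]
```

View pics/z6.png

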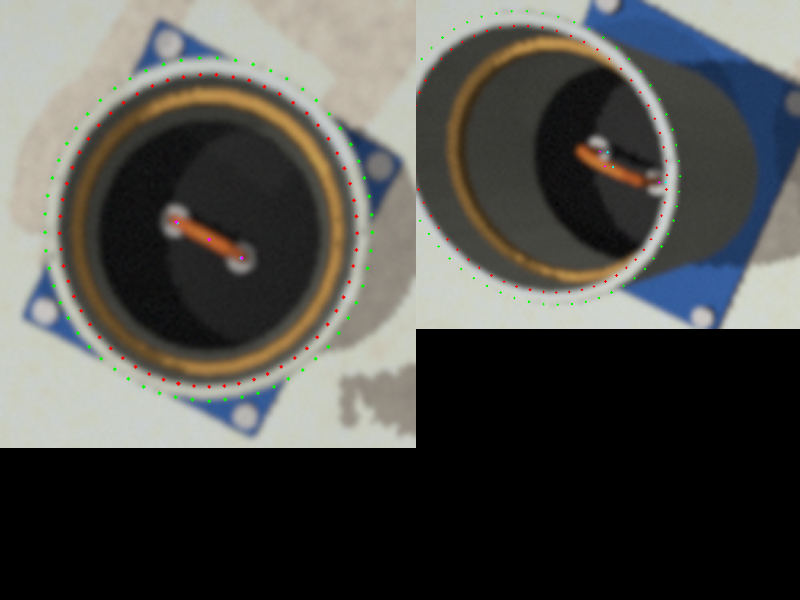

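The overlay shows the barrel centre and yaw fit the rims and base in both views; the ring bar lies between about 0.080 and 0.090 high. I'll take two more views and fit the ring height numerically.

```bash
cat >> h.py <<'E'
def save(n):
    d,c=shot('wrist');cv2.imwrite(f'pics/{n}.png',d['image']);np.savez(n+".npz",K=c[0],r=c[1],t=c[2]); return d,c
E
python3 -m jog '[0,0,0,0.04,0,0,0, 0,0,0,0.03,0,0,0, 0,0,0,0,0,0,0, 0,0,0,0,0,0,0, 0,0,0,0,0,0,0]'; python3 -c "
from h import *
save('w5')"
python3 -m jog '[0,0,0,-0.04,0,0,0, 0,0,0,-0.03,0,0,0, 0,0,-0.05,0,0,0,0, 0,0,-0.05,0,0,0,0, 0,0,-0.05,0,0,0,0, 0,0,-0.05,0,0,0,0, 0,0,-0.05,0,0,0,0, 0,0,-0.05,0,0,0,0, 0,0,0,0,0,0,0, 0,0,0,0,0,0,0]'
python3 -m jog '[0,0,0,0.04,0,0,0, 0,0,0,0.03,0,0,0, 0,0,0,0,0,0,0, 0,0,0,0,0,0,0, 0,0,0,0,0,0,0]'; cat > fit.py <<'E'
from h import *
from scipy.optimize import minimize
V=[]
for n in("w3","w4","w5","w6"):
    z=np.load(n+".npz");c=(z["K"],z["r"],z["t"]);g=proj(c,[.545,-.195,.075]);x,y=[int(v)-25 for v in g];y=max(y,0)
    s=cv2.imread(f"pics/{n}.png")[y:y+50,x:x+50].astype(float)
    w=np.clip((s[...,2]-np.maximum(s[...,0],s[...,1]*1.35)-5)/50,0,1); V.append((n,c,x,y,w)); print(n,g,w.sum())
th=np.linspace(0,np.pi/2,7);r=.011
pts=[(-.016,0)]+[(-.016+r-r*np.cos(t),.0325-r+r*np.sin(t)) for t in th];pts=np.array(pts+[(-a,b) for a,b in pts[::-1]])
pts=np.vstack([np.linspace(a,b,5)[:-1] for a,b in zip(pts[:-1],pts[1:])]+[pts[-1:]])
def rend(p,c,x,y):
    X,Y,yaw,zb=p;m=np.zeros((200,200),np.uint8);P=[(X-np.sin(yaw)*a,Y+np.cos(yaw)*a,zb-.0325+b) for a,b in pts]
    C=-c[1].T@c[2];Q=[]
    for q in P:
        q=np.array(q);k=C+(q-C)*(.155-C[2])/(q[2]-C[2])
        Q.append(None if np.hypot(k[0]-.5447,k[1]+.1955)>.0495 else (proj(c,q)-[x,y]+.5)*4)
    for a,b in zip(Q[:-1],Q[1:]):
        if a is not None and b is not None: cv2.line(m,tuple(int(round(v*8)) for v in a),tuple(int(round(v*8)) for v in b),255,max(1,int(round(4*c[0][0,0]*.005/np.linalg.norm(C-P[10])))),shift=3)
    return cv2.resize(cv2.GaussianBlur(m,(0,0),2.5),(50,50),interpolation=cv2.INTER_AREA)/255.
def cost(q,vs): p=[.545+q[0]*.001,-.1955+q[1]*.001,np.radians(-16+q[2]),.08+q[3]*.001];return sum(((rend(p,*v[1:4])-v[4])**2).sum() for v in vs)
for nm,vs in(("all",V),("w3w4",V[:2]),("w3w5",[V[0],V[2]]),("w3w6",[V[0],V[3]]),("w4w6",[V[1],V[3]]),("w5w6",V[2:])):
    b=min((minimize(cost,[0,0,0,z0],(vs,),method="Nelder-Mead",options=dict(initial_simplex=np.array([[0,0,0,z0],[2,0,0,z0],[0,2,0,z0],[0,0,4,z0],[0,0,0,z0+6]]),maxiter=300)) for z0 in(-8,0,8)),key=lambda s:s.fun)
    print(nm,np.round(b.x,2),"zbar",.08+b.x[3]*.001,round(b.fun,2))
E
python3 -c "
from h import *
save('w6')
rel([.545,-.195,.3])"; python3 fit.py
```

```text
t: 9.2
tool_pos: [0.5883, -0.0233, 0.2957]
tool_rot: [-0.332, 3.12, -0.002]
contact_force: [0.5, -0.2, -2.4]
opening: 0.0173
t: 10.5
tool_pos: [0.6507, -0.3161, 0.3639]
tool_rot: [-0.333, 3.123, 0.0]
contact_force: [-1.2, 0.2, -1.2]
opening: 0.0172
t: 11.12
tool_pos: [0.6514, -0.3163, 0.2965]
tool_rot: [-0.333, 3.12, -0.004]
contact_force: [-0.0, 0.6, -1.8]
opening: 0.0169
pos [ 0.6513 -0.3164  0.2961] yaw 12.18 shift(tool) [ 0.0782  0.1411 -0.0045] tilt [ 0.0034 -0.002 ] F [-0.29 -0.41 -2.12] op 0.0174 turn z None
w3 [255.0350417   94.52318456] 80.19299999999998
w4 [135.26146371  94.44413754] 82.97299999999997
w5 [112.62322691  92.20342049] 123.46199999999996
w6 [381.74418768  92.30046184] 128.88899999999995
all [-0.55 -0.3   2.2   7.88] zbar 0.0878750509369878 131.95
w3w4 [-0.63 -2.37  1.4   3.69] zbar 0.08368662860639699 49.94
w3w5 [-0.49  0.21  2.3   8.79] zbar 0.08878830382332399 52.35
w3w6 [-0.77  1.04  2.35  3.6 ] zbar 0.08360125706387275 58.13
w4w6 [-0.57 -0.83  3.02  8.83] zbar 0.08883305113973863 75.12
w5w6 [-0.39 -0.07  2.47  8.13] zbar 0.08812557251647717 78.02
```

```bash
python3 -m jog '[0,0,0,-0.03,0,0,0, 0,0,0,-0.03,0,0,0, 0,0,0,0,0,0,8.9, 0,0,0,0,0,0,8.9, 0,0,0,0,0,0,8.9, 0,0,0,0,0,0,0, 0,0,0,0,0,0,0]'; python3 -c "
from h import *
rel([.5232,-.1902,.3386],-14.5)"
```

```text
t: 12.05
tool_pos: [0.6506, -0.3164, 0.354]
tool_rot: [0.394, 3.116, -0.001]
contact_force: [-0.2, 0.3, -2.3]
opening: 0.0174
pos [ 0.6506 -0.3164  0.354 ] yaw -14.42 shift(tool) [0.1548 0.0905 0.0152] tilt [ 0.0008 -0.0005] F [-0.18  0.35 -2.33] op 0.0174 turn z 0.08
```

```bash
python3 -m jog '[0,0.031,0.018,0,0,0,0, 0,0.031,0.018,0,0,0,0, 0,0.031,0.018,0,0,0,0, 0,0.031,0.018,0,0,0,0, 0,0.031,0.018,0,0,0,0, 0,0,0,0,0,0,0, 0,0,0,0,0,0,0]'; python3 - <<'E'
from h import *
rel([.5232,-.1902,.3386],-14.5)
o=ctrl.get_obs()
d,c=save('w7');im=d['image']
# predicted hook points with origin at TCP+0.0146z
M=R(o["tool_rot"]);O=o["tool_pos"]+M[:,2]*.0146;X=-M[:,0];Y=M[:,1];Z=-M[:,2]
for p in((0,0,-.05),(0,0,-.098),(-.0095,0,-.112),(-.0095,0,-.135),(.0095,0,-.135),(.0095,0,-.121),(-.018,.018,0),(-.018,-.018,0)):
    u=proj(c,O+X*p[0]+Y*p[1]+Z*p[2]);cv2.circle(im,tuple(int(round(v)) for v in u),1,(0,255,0),-1)
a=im[40:240,156:356];cv2.imwrite('pics/z7.png',cv2.resize(a,(600,600),interpolation=2))
E
```

```text
t: 12.92
tool_pos: [0.5234, -0.1905, 0.3538]
tool_rot: [0.396, 3.115, -0.001]
contact_force: [-0.2, -0.0, -1.5]
opening: 0.0176
pos [ 0.5234 -0.1905  0.3538] yaw -14.5 shift(tool) [0.0003 0.0003 0.0152] tilt [ 0.001  -0.0007] F [-0.22 -0.01 -1.53] op 0.0176 turn z 0.0
```

View pics/z7.png

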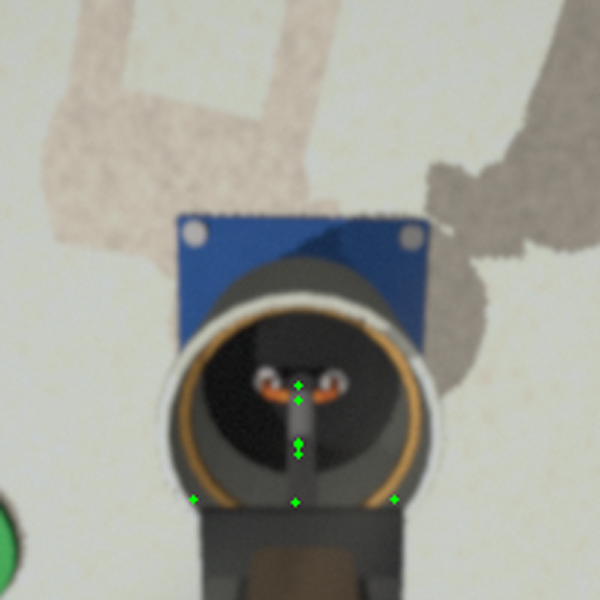

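The hook matches its predicted outline and lies on the ring's mid-plane (ring centre column 302, hook 298 in the crop), and the base is square to it. Now descend beside the ring.

```bash
python3 -m jog '[0,0.0,0.001,0.03,0,0,0, 0,0,0,0.03,0,0,0, 0,0,0,0.03,0,0,0, 0,0,0,0,0,0,0, 0,0,0,0,0,0,0]'; python3 -m jog '[0,0,0,0.015,0,0,0, 0,0,0,0.015,0,0,0, 0,0,0,0.01,0,0,0, 0,0,0,0.008,0,0,0, 0,0,0,0,0,0,0, 0,0,0,0,0,0,0]';python3 -c "
from h import *
rel([.5445,-.1955,.2151],-14.5)"
```

```text
t: 13.6
tool_pos: [0.5241, -0.1899, 0.2646]
tool_rot: [0.398, 3.115, -0.001]
contact_force: [0.7, -0.2, -1.4]
opening: 0.0175
t: 14.35
tool_pos: [0.5236, -0.1894, 0.2158]
tool_rot: [0.397, 3.116, -0.0]
contact_force: [0.2, -0.4, -1.5]
opening: 0.0172
pos [ 0.5236 -0.1894  0.2158] yaw -14.54 shift(tool) [-0.0218 -0.0007  0.0007] tilt [ 0.0007 -0.0004] F [ 0.17 -0.35 -1.47] op 0.0172 turn z -0.04
```

```bash
python3 -m jog '[0,-0.004,0,0.0,0,0,0, 0,-0.004,0,0,0,0,0, 0,-0.002,0,0,0,0,0, 0,0,0,0,0,0,0]'; python3 -m jog '[0,-0.004,0,0.0,0,0,0, 0,-0.004,0,0,0,0,0, 0,0,0,0,0,0,0]'; python3 -m jog '[0,-0.004,0,0.0,0,0,0, 0,0,0,0,0,0,0, 0,0,0,0,0,0,0]'; python3 -c "
from h import *
rel([.5445,-.1955,.2151],-14.5)"
```

```text
t: 14.85
tool_pos: [0.5332, -0.1918, 0.2153]
tool_rot: [-0.397, -3.116, -0.0]
contact_force: [-0.3, 0.3, -2.4]
opening: 0.0175
t: 15.22
tool_pos: [0.541, -0.1939, 0.2153]
tool_rot: [-0.398, -3.116, 0.0]
contact_force: [-0.1, 0.3, -1.5]
opening: 0.0174
t: 15.6
tool_pos: [0.5446, -0.1948, 0.2153]
tool_rot: [-0.398, -3.116, -0.0]
contact_force: [-0.4, -0.4, -1.7]
opening: 0.0172
pos [ 0.5446 -0.1948  0.2153] yaw -14.54 shift(tool) [-0.0001 -0.0007  0.0002] tilt [-0.0001  0.    ] F [-0.42 -0.36 -1.68] op 0.0172 turn z -0.04
```

```bash
python3 -m jog '[0,0,0,-0.006,0,0,0, 0,0,0,-0.005,0,0,0, 0,0,0,0,0,0,0]'; for i in 1; do python3 -m jog '[0,0,0,-0.002,0,0,0, 0,0,0,0,0,0,0]'; python3 -m jog '[0,0,0,-0.002,0,0,0, 0,0,0,0,0,0,0]'; done
```

```text
t: 15.98
tool_pos: [0.5451, -0.195, 0.2274]
tool_rot: [0.397, 3.115, -0.001]
contact_force: [0.1, 0.0, -2.2]
opening: 0.0176
t: 16.23
tool_pos: [0.5447, -0.1948, 0.2284]
tool_rot: [0.398, 3.116, -0.0]
contact_force: [0.4, -0.6, -2.9]
opening: 0.0176
t: 16.48
tool_pos: [0.5444, -0.1947, 0.2297]
tool_rot: [-0.398, -3.115, -0.001]
contact_force: [-0.2, -0.5, -3.3]
opening: 0.0173
```

```bash
python3 -m jog '[0,0,0,-0.001,0,0,0, 0,0,0,0,0,0,0]'; python3 -m jog '[0,0,0,-0.001,0,0,0, 0,0,0,0,0,0,0]';python3 -m jog '[0,0,0,-0.001,0,0,0, 0,0,0,0,0,0,0]';python3 -m jog '[0,0,0,-0.001,0,0,0, 0,0,0,0,0,0,0]'
```

```text
t: 16.73
tool_pos: [0.5443, -0.1946, 0.2304]
tool_rot: [-0.397, -3.115, -0.001]
contact_force: [0.5, -0.0, -6.5]
opening: 0.0168
t: 16.98
tool_pos: [0.5442, -0.1946, 0.2311]
tool_rot: [-0.397, -3.115, -0.001]
contact_force: [1.1, -0.4, -10.4]
opening: 0.0172
t: 17.23
tool_pos: [0.5443, -0.1946, 0.2326]
tool_rot: [-0.397, -3.115, -0.001]
contact_force: [0.5, -1.1, -10.2]
opening: 0.0174
t: 17.48
tool_pos: [0.5444, -0.1946, 0.2342]
tool_rot: [-0.397, -3.116, -0.001]
contact_force: [-0.6, 0.1, -11.5]
opening: 0.0176
```

```bash
python3 -m jog '[0,0,0,-0.002,0,0,0, 0,0,0,-0.003,0,0,0, 0,0,0,-0.003,0,0,0, 0,0,0,-0.003,0,0,0]'; python3 -m jog '[0,0,0,-0.004,0,0,0, 0,0,0,-0.004,0,0,0, 0,0,0,-0.004,0,0,0, 0,0,0,-0.004,0,0,0, 0,0,0,-0.004,0,0,0]';  python3 -m jog '[0,0,0,-0.004,0,0,0, 0,0,0,-0.004,0,0,0, 0,0,0,-0.004,0,0,0, 0,0,0,-0.004,0,0,0, 0,0,0,-0.003,0,0,0]'
```

```text
t: 17.98
tool_pos: [0.5445, -0.1947, 0.2455]
tool_rot: [-0.398, -3.116, -0.0]
contact_force: [0.3, -0.2, -11.6]
opening: 0.0174
t: 18.6
tool_pos: [0.5446, -0.1947, 0.2655]
tool_rot: [-0.398, -3.116, -0.0]
contact_force: [-0.0, 0.8, -12.9]
opening: 0.0174
t: 19.23
tool_pos: [0.5446, -0.1948, 0.2846]
tool_rot: [0.398, 3.116, -0.0]
contact_force: [-0.1, 0.2, -11.0]
opening: 0.0172
```

```bash
python3 -m jog '[0,0,0,-0.002,0,0,0, 0,0,0,-0.002,0,0,0, 0,0,0,-0.002,0,0,0, 0,0,0,-0.002,0,0,0, 0,0,0,-0.002,0,0,0]'; python3 -m jog '[0,0,0,-0.001,0,0,0, 0,0,0,-0.001,0,0,0]';python3 -m jog '[0,0,0,-0.001,0,0,0, 0,0,0,-0.001,0,0,0]';python3 -m jog '[0,0,0,-0.001,0,0,0, 0,0,0,-0.001,0,0,0]'
```

```text
t: 19.85
tool_pos: [0.5446, -0.1948, 0.2944]
tool_rot: [-0.398, -3.116, 0.0]
contact_force: [-0.7, 0.1, -11.4]
opening: 0.0173
t: 20.1
tool_pos: [0.5446, -0.1948, 0.2964]
tool_rot: [0.398, 3.116, -0.0]
contact_force: [-0.5, 1.2, -12.1]
opening: 0.0171
t: 20.35
tool_pos: [0.5446, -0.1948, 0.2983]
tool_rot: [-0.398, -3.116, 0.0]
contact_force: [-0.4, 2.0, -11.4]
opening: 0.0175
t: 20.6
tool_pos: [0.5445, -0.1947, 0.2995]
tool_rot: [-0.398, -3.116, -0.0]
contact_force: [-0.4, 0.2, -14.8]
opening: 0.0176
```

```bash
python3 -c "
from h import *
d,c=save('w8')
for zc in(.108,.128): print(proj(c,[.5445,-.1955,zc]))
rel([.5445,-.1955,.3])
# gap test: dark follower vs collar not visible numerically"
```

```text
[254.37419399 168.41460397]
[254.26027938 172.59477835]
pos [ 0.5445 -0.1947  0.2995] yaw -14.54 shift(tool) [-0.0002 -0.0007 -0.0005] tilt [-0.0009  0.0004] F [ -0.29   0.7  -15.44] op 0.0171 turn z None
```

```bash
python3 -m jog '[0,0,0,-0.0005,0,0,0, 0,0,0,0,0,0,0]'; python3 -m jog '[0,0,0,-0.0003,0,0,0, 0,0,0,0,0,0,0]'
```

```text
t: 20.9
tool_pos: [0.5444, -0.1947, 0.2998]
tool_rot: [-0.398, -3.115, -0.001]
contact_force: [0.4, 1.2, -16.9]
opening: 0.0173
t: 21.15
tool_pos: [0.5444, -0.1947, 0.3003]
tool_rot: [-0.397, -3.115, -0.001]
contact_force: [0.7, -0.2, -19.1]
opening: 0.0172
```

```bash
python3 -m jog '[0,0,0,0.0002,0,0,0, 0,0,0,0,0,0,0, 0,0,0,0,0,0,0]';python3 -m jog '[0,0,0,0,0,0,0, 0,0,0,0,0,0,0, 0,0,0,0,0,0,0]'
```

```text
t: 21.52
tool_pos: [0.5444, -0.1947, 0.3005]
tool_rot: [-0.397, -3.116, -0.0]
contact_force: [-0.8, 0.0, -20.8]
opening: 0.0169
t: 21.9
tool_pos: [0.5445, -0.1947, 0.3006]
tool_rot: [-0.398, -3.116, -0.0]
contact_force: [0.1, 0.5, -20.6]
opening: 0.0176
```

```bash
python3 -m jog '[0,0,0,0.0006,0,0,0, 0,0,0,0,0,0,0, 0,0,0,0,0,0,0, 0,0,0,0,0,0,0, 0,0,0,0,0,0,0]'; python3 -m jog '[0,0,0,0.003,0,0,0, 0,0,0,0.003,0,0,0, 0,0,0,0.003,0,0,0, 0,0,0,0.003,0,0,0, 0,0,0,0,0,0,0, 0,0,0,0,0,0,0]';  python3 -m jog '[0,0,0,0.003,0,0,0, 0,0,0,0.002,0,0,0, 0,0,0,0,0,0,0, 0,0,0,0,0,0,0]'; python3 -c "
from h import *
rel([.5232,-.1897,.2823],-14.5)"
```

```text
t: 22.52
tool_pos: [0.5446, -0.1948, 0.3004]
tool_rot: [-0.398, -3.116, -0.0]
contact_force: [-0.8, 1.1, -20.6]
opening: 0.0172
t: 23.28
tool_pos: [0.545, -0.195, 0.2892]
tool_rot: [0.397, 3.115, -0.001]
contact_force: [0.7, -0.3, -1.9]
opening: 0.0173
t: 23.78
tool_pos: [0.5446, -0.1948, 0.2832]
tool_rot: [-0.398, -3.116, 0.0]
contact_force: [0.5, 0.4, -1.4]
opening: 0.017
pos [ 0.5446 -0.1948  0.2832] yaw -14.54 shift(tool) [ 0.022  -0.0004  0.0009] tilt [-0.0001  0.    ] F [ 0.46  0.44 -1.41] op 0.017 turn z -0.04
```

Unloaded and clear of the bar. Back the foot out of the ring, watching the force.

```bash
python3 -m jog '[0,0.003,0,0.0007,0,0,0, 0,0.004,0,0,0,0,0, 0,0.004,0,0,0,0,0, 0,0,0,0,0,0,0]';  python3 -m jog '[0,0.004,0,0,0,0,0, 0,0.004,0,0,0,0,0, 0,0.003,0,0,0,0,0, 0,0,0,0,0,0,0, 0,0,0,0,0,0,0]'; python3 -m jog '[0,0,0,-0.005,0,0,0, 0,0,0,-0.01,0,0,0, 0,0,0,0,0,0,0]'; python3 -c "
from h import *
rel([.5232,-.1897,.365],-14.5)"
```

```text
t: 24.28
tool_pos: [0.5337, -0.192, 0.2827]
tool_rot: [0.398, 3.116, -0.0]
contact_force: [0.5, 0.1, -1.1]
opening: 0.0172
t: 24.9
tool_pos: [0.5233, -0.1893, 0.2826]
tool_rot: [0.398, 3.116, -0.0]
contact_force: [-0.6, -0.4, -2.4]
opening: 0.0176
t: 25.28
tool_pos: [0.524, -0.1896, 0.2995]
tool_rot: [0.397, 3.114, -0.002]
contact_force: [0.3, -0.6, -2.8]
opening: 0.0173
pos [ 0.524  -0.1896  0.2995] yaw -14.54 shift(tool) [ 0.0006 -0.0003 -0.0655] tilt [ 0.0027 -0.0014] F [ 0.34 -0.55 -2.8 ] op 0.0173 turn z -0.04
```

```bash
python3 -m jog '[0,0,0,-0.03,0,0,0, 0,0,0,-0.045,0,0,0, 0,0,0,0,0,0,-8.9, 0,0,0,0,0,0,-8.9, 0,0,0,0,0,0,-8.9, 0,0,0,0,0,0,0, 0,0,0,0,0,0,0]'; python3 -c "
from h import *
rel([.5014,.165,.365],12.15)"
```

```text
t: 26.15
tool_pos: [0.5233, -0.1893, 0.3726]
tool_rot: [-0.329, 3.124, -0.0]
contact_force: [-0.8, 0.2, -2.2]
opening: 0.0172
pos [ 0.5233 -0.1893  0.3726] yaw 12.03 shift(tool) [-0.0524  0.3511  0.0076] tilt [ 0. -0.] F [-0.79  0.24 -2.2 ] op 0.0172 turn z -0.12
```

```bash
python3 -m jog '[0,-0.005,0.035,0,0,0,0, 0,-0.006,0.040,0,0,0,0, 0,-0.006,0.040,0,0,0,0, 0,-0.005,0.035,0,0,0,0, 0,0,0,0,0,0,0]'; python3 -c "
from h import *
d,c=save('w9')
g=proj(c,[.5445,-.1955,.155]);print(g);x,y=[int(v) for v in g]
y0,x0=max(y-60,0),max(x-70,0)
cv2.imwrite('pics/z9.png',cv2.resize(d['image'][y0:y0+120,x0:x0+140],None,fx=5,fy=5,interpolation=2))
rel([.5014,.165,.365],12.15)"
```

```text
t: 26.78
tool_pos: [0.5131, -0.0362, 0.373]
tool_rot: [-0.336, 3.123, 0.0]
contact_force: [-0.6, -0.3, -2.1]
opening: 0.0169
[116.88354853 159.78126715]
pos [ 0.5132 -0.0374  0.3728] yaw 12.2 shift(tool) [-0.0312  0.2003  0.0077] tilt [ 0.0005 -0.0006] F [ 0.14 -0.82 -1.95] op 0.0171 turn z 0.05
```

View pics/z9.png

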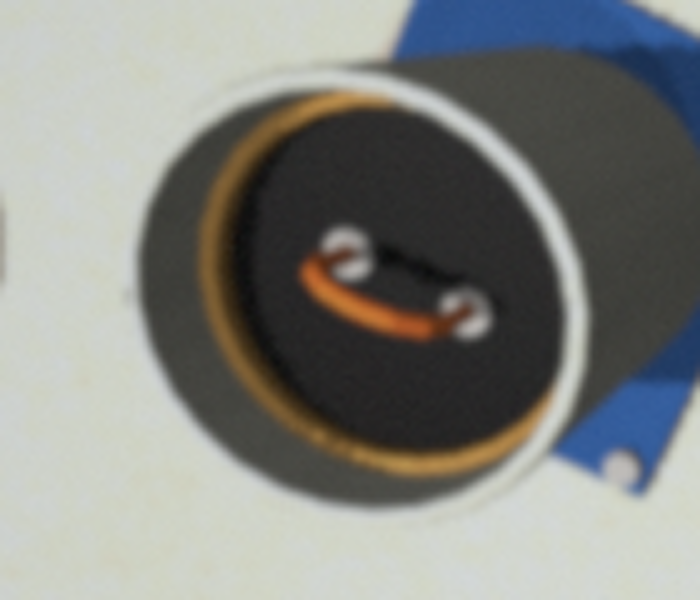

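The follower stays up directly under the brass collar, with no wall showing between them and the ring free at about (370,300). On to the rack.

```bash
python3 -m jog '[0,-0.006,0.040,0,0,0,0, 0,-0.006,0.040,0,0,0,0, 0,-0.006,0.040,0,0,0,0, 0,-0.006,0.040,0,0,0,0, 0,-0.006,0.040,0,0,0,0, 0,0,0,0,0,0,0, 0,0,0,0,0,0,0]'; python3 -c "
from h import *
rel([.5014,.165,.1846],12.15)"
```

```text
t: 27.7
tool_pos: [0.5008, 0.1629, 0.3725]
tool_rot: [0.33, -3.124, 0.001]
contact_force: [-0.0, -0.8, -1.8]
opening: 0.0176
pos [0.5008 0.1629 0.3725] yaw 12.08 shift(tool) [-0.001   0.0021  0.1879] tilt [-0.0001 -0.0008] F [-0.03 -0.84 -1.78] op 0.0176 turn z -0.07
```

```bash
python3 -m jog '[0,-0.001,0.002,0.05,0,0,0, 0,0,0,0.05,0,0,0, 0,0,0,0.05,0,0,0, 0,0,0,0.035,0,0,0, 0,0,0,0,0,0,0, 0,0,0,0,0,0,0, 0,0,0,0,0,0,0]'; python3 -c "
from h import *
rel([.5601,.1775,.1846],12.15)"
```

```text
t: 28.58
tool_pos: [0.5027, 0.1659, 0.1905]
tool_rot: [-0.331, 3.119, 0.0]
contact_force: [-0.1, -0.2, -1.2]
opening: 0.0172
pos [0.5027 0.1659 0.1905] yaw 12.12 shift(tool) [-0.0586 -0.0007  0.0062] tilt [0.0046 0.0007] F [-0.14 -0.2  -1.22] op 0.0172 turn z -0.03
```

```bash
python3 -m jog '[0,-0.02,-0.0005,0.003,0,0,0, 0,-0.02,0,0,0,0,0, 0,0,0,0,0,0,0]'; python3 -m jog '[0,-0.018,0,0,0,0,0, 0,0,0,0,0,0,0, 0,0,0,0,0,0,0, 0,0,0,0,0,0,0]'; python3 -c "
from h import *
rel([.5601,.1775,.1696],12.15)"
```

```text
t: 28.95
tool_pos: [0.5418, 0.1741, 0.1865]
tool_rot: [-0.332, 3.121, 0.0]
contact_force: [-0.8, -0.2, -2.1]
opening: 0.0172
t: 29.45
tool_pos: [0.5573, 0.1777, 0.1848]
tool_rot: [0.333, -3.124, 0.0]
contact_force: [0.4, -0.2, -2.1]
opening: 0.0172
pos [0.5573 0.1777 0.1848] yaw 12.17 shift(tool) [-0.0027 -0.0008  0.0152] tilt [-0.0001 -0.    ] F [ 0.42 -0.19 -2.12] op 0.0172 turn z 0.02
```

```bash
python3 -m jog '[0,-0.0025,-0.0007,0.004,0,0,0, 0,0,0,0.004,0,0,0, 0,0,0,0,0,0,0]'; python3 -m jog '[0,0,0,0.004,0,0,0, 0,0,0,0.001,0,0,0, 0,0,0,0,0,0,0, 0,0,0,0,0,0,0]'; python3 -c "
from h import *
rel([.5601,.1775,.1696],12.15)"
```

```text
t: 29.82
tool_pos: [0.5599, 0.1775, 0.1758]
tool_rot: [0.333, -3.122, 0.0]
contact_force: [-0.1, -1.0, -1.9]
opening: 0.0172
t: 30.32
tool_pos: [0.5605, 0.1776, 0.1717]
tool_rot: [-0.333, 3.124, 0.0]
contact_force: [-0.4, 0.8, -1.4]
opening: 0.0176
pos [0.5605 0.1776 0.1717] yaw 12.16 shift(tool) [ 0.0004 -0.      0.0021] tilt [0.0002 0.    ] F [-0.45  0.75 -1.4 ] op 0.0176 turn z 0.01
```

```bash
python3 -m jog '[0,0,0,0.001,0,0,0, 0,0,0,0,0,0,0]'; python3 -m jog '[0,0,0,0.001,0,0,0, 0,0,0,0,0,0,0]';python3 -m jog '[0,0,0,0.0005,0,0,0, 0,0,0,0,0,0,0]'
```

```text
t: 30.58
tool_pos: [0.5603, 0.1775, 0.1705]
tool_rot: [0.333, -3.124, -0.0]
contact_force: [0.3, 0.4, -2.1]
opening: 0.017
t: 30.82
tool_pos: [0.5604, 0.1776, 0.1696]
tool_rot: [-0.333, 3.124, 0.0]
contact_force: [0.0, -0.1, -2.1]
opening: 0.0172
t: 31.08
tool_pos: [0.5605, 0.1776, 0.1696]
tool_rot: [-0.333, 3.124, -0.0]
contact_force: [-2.0, -1.5, 1.5]
opening: 0.0175
```

Seated: the force turned upward at the same height as when it was picked up. Release and retreat.

```bash
python3 -m jog '[0.3,0,0,0,0,0,0, 0.6,0,0,0,0,0,0, 1,0,0,0,0,0,0, 1,0,0,0,0,0,0, 1,0,0,0,0,0,0, 1,0,0,0,0,0,0]'; python3 -m jog '[1,0,0,-0.02,0,0,0, 1,0,0,-0.04,0,0,0, 1,0,0,-0.05,0,0,0, 1,0.04,0,-0.04,0,0,0, 1,0.04,0,0,0,0,0, 1,0,0,0,0,0,0, 1,0,0,0,0,0,0, 1,0,0,0,0,0,0]'; python3 - <<'E'
from h import *
rel([.5014,.18,.35])
d,c=save('wa');im=d['image']
O=np.array([.5605,.178,.155]);a=np.radians(12.2);X=np.array([np.cos(a),np.sin(a),0]);Y=np.array([-X[1],X[0],0])
for z,h,l in((.06,.013,.009),(.005,.018,.018)):
  for s,t in((1,1),(1,-1),(-1,-1),(-1,1)): cv2.circle(im,tuple(int(round(v)) for v in proj(c,O+X*h*s+Y*l*t+[0,0,z])),1,(0,0,255),-1)
e=ctrl.get_image("side");s=e['image']
g=proj(c,O+[0,0,.03]);x,y=int(g[0])-50,max(int(g[1])-60,0)
A=cv2.resize(im[y:y+120,x:x+100],(400,480),interpolation=2);B=cv2.resize(s[190:290,225:308],(398,480),interpolation=2)
cv2.imwrite('pics/zb.png',np.hstack([A,B]))
for n,f in(("side",e),):
  for k in("blue_cup","red_cup","rib","hook_tool"):
    for b in ctrl.boxes_of(k,f)[:2]: print(k,round(b["p"],2),np.round(b["box"],1))
E
```

```text
t: 31.82
tool_pos: [0.5604, 0.1775, 0.1691]
tool_rot: [0.333, -3.124, 0.0]
contact_force: [-0.2, -0.1, -0.0]
opening: 0.0852
t: 32.83
tool_pos: [0.4828, 0.1608, 0.319]
tool_rot: [0.332, -3.124, 0.0]
contact_force: [0.6, 0.7, 0.5]
opening: 0.0855
pos [0.4828 0.1608 0.319 ] yaw 12.15 shift(tool) [-0.0222  0.0149 -0.031 ] tilt [-0.0004 -0.0001] F [0.63 0.74 0.51] op 0.0855 turn z None
blue_cup 0.71 [203.4 214.8  30.5  34.3]
red_cup 0.86 [296.9 347.5  27.1  41.3]
rib 0.51 [276.2 167.7  43.9  62.3]
rib 0.43 [256.6 147.    8.8  15. ]
hook_tool 0.65 [272.8 236.7  14.5  63.8]
hook_tool 0.63 [260.8 220.6   9.1  37.1]
```

```bash
python3 - <<'E'
from h import *
b=ctrl.get_image("side")["image"];a=cv2.imread("pics/side0.png")
for n,(x,y,w,h) in dict(handle=(264,203,22,28),foot=(264,255,18,18),shank=(262,232,20,30),blue=(188,195,32,40),red=(280,325,36,40),rib=(248,140,16,18)).items():
    B=cv2.resize(b[y-6:y+h+6,x-6:x+w+6],None,fx=4,fy=4,interpolation=2);T=cv2.resize(a[y:y+h,x:x+w],None,fx=4,fy=4,interpolation=2)
    m=cv2.minMaxLoc(cv2.matchTemplate(B,T,cv2.TM_CCOEFF_NORMED));print(n,round(m[1],3),"shift px",(np.array(m[3])-24)/4)
print(ctrl.get_obs()["t"])
E
```

```text
handle 0.993 shift px [0.   0.25]
foot 0.977 shift px [0.   0.25]
shank 0.993 shift px [0. 0.]
blue 1.0 shift px [0. 0.]
red 0.957 shift px [0. 0.]
rib 1.0 shift px [0. 0.]
33.175
```

The hook is back in its original place to within 0.25 px, and the cups and rib are unmoved. Handing in.

```bash
python3 -c "
from station import ctrl
print(ctrl.finish_job())"
```

```text
the job is handed in; nothing more can be done
None
```

The job is done and handed in after about 33 s of robot time; `finish_job` gives no verdict.

- **Pull:** I took the hook from the rack, caught the ring deep in the barrel and drew the follower up about 67 mm to the collar. It took about 10 N while moving. I held it at the stop for over 1 s. The net pull was about 15 N at first and crept to about 19 N. That is above the 16 N you asked for, because the 0.6 mm back-off I made during the hold did not lower it. The highest force read was about 21 N at the wrist, below the 25 N limit.
- **Release:** Unhooking met no resistance. A picture afterwards showed the follower still directly under the brass collar.
- **Rack:** The hook seated at the same height it was picked up from. In the side camera its handle, shank and foot match the starting picture to within 0.25 px (roughly half a millimetre to a millimetre).
- **Cups and scraper:** The cups and scraper show no shift from the starting picture.
- **Disagreements and gaps:** Estimates of the ring bar's height differed, from 80 to 90 mm. I used 88 mm, and inserting the hook touched nothing. The picture viewer had reached its limit, so the final check was numerical only. The detector's "rib" box in the last side view fell on the barrel, so I used image matching instead.

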